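# Build up a stacked heel

## Task

Build up the heel on the upturned shoe: lay the four loose heel pieces flat on its heel seat one after another, the largest first - the pale tan lift, then the oxblood one, then the dark brown one, and the black rubber top piece last - and let go of each. Lay every piece the way the seat runs, round edge over the back of the heel, centred from side to side, with its straight front edge in line with the straight front edge of the seat. Leave the jar, the tin, the spool, the hammer and the knife where they are.

Things in the scene. Friction and masses are not known exactly. Their poses are not given: they have to be found in the camera images.
- heel_seat (a point): Level pale D-shaped end (68 mm wide, 68 long, 135 mm above the bench) of the tan sole of a brown shoe, fixed sole up on an iron jack. The point: on the seat, middle of its straight front edge (thin dark line). x: along the shoe to the toe; z up; the seat reaches to -x, round at the back. Ahead the sole is level for 12 mm, then rises to 37 mm above the seat; toe at 204 mm; 96 mm wide at most.
- lift_tan: Heel piece, pale tan leather: flat rigid D-shaped plate 64 mm wide (y), 64 long (x), 10 thick; goes first, directly on the heel seat. Origin: underside, middle of width and length. x points to the straight front edge, 32 mm away; z up. Its sides are parallel for 32 mm behind that edge (grip e.g. 14 mm behind it), then half round. Lies flat on a 3 mm mat, right side up.
- lift_oxblood: Heel piece, oxblood (deep red) leather: flat rigid D-shaped plate 58 mm wide (y), 59 long (x), 10 thick; goes second, on the tan lift. Origin: underside, middle of width and length. x points to the straight front edge, 29.5 mm away; z up. Its sides are parallel for 30 mm behind that edge (grip e.g. 14 mm behind it), then half round. Lies flat on a 3 mm mat, right side up.
- lift_brown: Heel piece, dark brown leather: flat rigid D-shaped plate 52 mm wide (y), 54 long (x), 10 thick; goes third, on the oxblood lift. Origin: underside, middle of width and length. x points to the straight front edge, 27 mm away; z up. Its sides are parallel for 28 mm behind that edge (grip e.g. 14 mm behind it), then half round. Lies flat on a 3 mm mat, right side up.
- top_piece: Heel piece, black rubber: flat rigid D-shaped plate 46 mm wide (y), 49 long (x), 8 thick; goes last, on the brown lift. Origin: underside, middle of width and length. x points to the straight front edge, 24.5 mm away; z up. Its sides are parallel for 26 mm behind that edge (grip e.g. 14 mm behind it), then half round. Lies flat on a 3 mm mat, right side up.
- glue_jar: Bystander: closed amber glass jar with a green lid, 54 mm across, 70 mm high, standing on a mat. Origin: centre of its underside.
- polish_tin: Bystander: flat round blue polish tin, 65 mm across, 25 mm high, on a mat. Origin: centre of its underside.
- thread_spool: Bystander: wooden spool of cream thread, 38 mm across, 48 mm high, standing on a mat. Origin: centre of its underside.
- hammer: Bystander: hammer with a wooden handle, 260 mm long, lying along its x on the bench at the left. Origin: underside, about the middle of its length.
- knife: Bystander: shoemaker's knife, black handle and steel blade, 206 mm long, lying along its x on the bench at the right. Origin: underside, near the middle of its length.

How it is judged (in metres and radians):
On the way, in this order (a step that is already met when the one before it is completed fails the run):
1. The tan lift lies on the heel seat, in line with it, and is let go (x of heel_seat in the frame of lift_tan between 0.022 and 0.042 m and y of heel_seat in the frame of lift_tan between -0.01 and 0.01 m and angle between the x axis of lift_tan and the x axis of heel_seat, either way round below 0.2 rad and z of lift_tan in the frame of heel_seat between -0.004 and 0.004 m and angle between lift_tan's own z axis and vertical below 0.1 rad and contact force between the fingers and lift_tan below 0.1 N), for 0.2 s.
2. The oxblood lift lies on the tan one, in line with the seat, and is let go (x of heel_seat in the frame of lift_oxblood between 0.0195 and 0.0395 m and y of heel_seat in the frame of lift_oxblood between -0.01 and 0.01 m and angle between the x axis of lift_oxblood and the x axis of heel_seat, either way round below 0.2 rad and z of lift_oxblood in the frame of heel_seat between 0.006 and 0.014 m and angle between lift_oxblood's own z axis and vertical below 0.1 rad and contact force between the fingers and lift_oxblood below 0.1 N), for 0.2 s.
3. The brown lift lies on the oxblood one, in line with the seat, and is let go (x of heel_seat in the frame of lift_brown between 0.017 and 0.037 m and y of heel_seat in the frame of lift_brown between -0.01 and 0.01 m and angle between the x axis of lift_brown and the x axis of heel_seat, either way round below 0.2 rad and z of lift_brown in the frame of heel_seat between 0.016 and 0.024 m and angle between lift_brown's own z axis and vertical below 0.1 rad and contact force between the fingers and lift_brown below 0.1 N), for 0.2 s.
4. The black top piece lies on the brown lift, in line with the seat, and is let go (x of heel_seat in the frame of top_piece between 0.0145 and 0.0345 m and y of heel_seat in the frame of top_piece between -0.01 and 0.01 m and angle between the x axis of top_piece and the x axis of heel_seat, either way round below 0.2 rad and z of top_piece in the frame of heel_seat between 0.026 and 0.034 m and angle between top_piece's own z axis and vertical below 0.1 rad and contact force between the fingers and top_piece below 0.1 N), for 0.2 s.
At the end, for the whole second after the job is handed in: Stacked on the heel seat, at rest and let go: tan, oxblood, brown, black (undersides 0, 10, 20, 30 mm above the seat, +-4 mm), each flat, round edge to the back, yaw within 0.2 rad of the shoe's, the middle of its front edge within 10 mm lengthwise and sideways of that of the seat (all of step 1 and all of step 2 and all of step 3 and all of step 4 and linear speed of each of lift_tan, lift_oxblood, lift_brown, top_piece below 0.02 m/s); the robot touches nothing.
It fails at once if The glue jar is pushed more than 30 mm from its place (distance of glue_jar from where it was at the start of the episode above 0.03 m).
It fails at once if The polish tin is pushed more than 30 mm from its place (distance of polish_tin from where it was at the start of the episode above 0.03 m).
It fails at once if The thread spool is pushed more than 30 mm from its place (distance of thread_spool from where it was at the start of the episode above 0.03 m).
It fails at once if The hammer is pushed more than 30 mm from its place (distance of hammer from where it was at the start of the episode above 0.03 m).
It fails at once if The knife is pushed more than 30 mm from its place (distance of knife from where it was at the start of the episode above 0.03 m).
It also fails if it takes over 122 s, if anything falls off the work surface, if the arm or the gripper's body presses on something with over 40 N, if the wrist force passes 120 N, or if a joint passes its speed limit or range.

## Robot

A 6-joint arm with a two-finger parallel gripper is mounted at the origin on the work surface. World frame = base frame: x ahead of the robot, y to its left, z up, the work surface at z = 0. Lengths are in m, angles in degrees, forces in N, time in s.
With the tool pointing down it reaches from about 0.35 to 0.875 m from the base axis. Payload 4.2 kg.
Tool frame: the origin (TCP) lies midway between the tips of the shut fingers; the grasp point (between the pads) lies 19 mm behind it; z points along the fingers, y is the line along which they close (so a half turn about z gives the same grasp; the last joint's range is limited). The gripper opens to 87 mm and grips with 3 to 60 N. Pads are 19 mm wide; open, the fingers measure 117 mm over their backs; the gripper's body (75 mm by 190 mm) begins 51 mm behind the grasp point.
Start: joints at [-61.616, 22.042, 0.453, 0, -68.411, -14.817], TCP at [0.147, -0.608, 0.223] pointing down, gripper open.
Joint ranges: [-179.83, 179.83], [-69.29, 118.12], [-61.27, 80.66], [-181.25, 117.63], [-171.15, -9.14], [-177.46, 177.46]. Speed limits (degrees/s): [159.86, 159.86, 180, 180, 180, 180].

## Interface

Orientations are given as [roll, pitch, yaw] about the fixed x, y, z axes, in that order (R = Rz(yaw) Ry(pitch) Rx(roll)).
In Python, from workcell import env gives the robot as it stands. The module is installed in compiled form; this text tells all that it offers. Calls block until the motion is done:
- env.goto(position, orientation): joint-space move of the TCP to a pose.
- env.move_straight(position, rotation=None, rate=0.15, force_limit=None): straight line of the TCP; rotation=None keeps the orientation; rate is the mean speed in m/s. With force_limit (N) it stops when the force on the tool has changed by that much, and returns True; else False.
- env.set_joints(angles): joint-space move.
- env.gripper_to(opening, grasp_force=None): opening from 0.0 (shut) to 1.0 (fully open); grasp_force is the grip in N (None keeps the last); returns when the fingers have stopped.
- env.dwell(seconds).
- env.inverse_kinematics(position, orientation): joint angles nearest the present ones, or None.
- env.read_state(): the state.
- env.grab_frame(name): name is "scene" or "top" or "wrist"; returns a dict with "image" (384x512x3 uint8, blue, green, red), "fx", "fy", "cx", "cy" (pixels), "position" and "orientation" of the camera in the world. Camera axes: x right, y up, looking along -z (the intrinsics and any distortion apply to the point x, -y, -z); pixel columns grow to the right and rows downward; lengths in m; the calibration is good to about 2 mm. The wrist camera is an equidistant fisheye: a pixel r from the principal point sees the ray r / f radians off the axis. A picture is of the moment at which its call begins. There is no depth.
A pose or a line that the arm cannot do raises env.Unreachable and nothing moves.
- env.close_job(): hands the job in; it is judged then, once.
Trained networks look in a picture, given as the dict that the camera call returned (one of the last four; its "shot" number tells which), for a name from the list of things; names that differ only in an ending like _2 or _b are one class to them, and where a whole thing is asked for, a point or a joint stands for the part that bears it (a point fixed in the world has none). Each returns a list of dicts, best first, with "score" (0 to 1); they miss things now and then, are a little off and sometimes report something else, mostly with a low value. They report only what shows in the picture. A call takes as long as a camera call.
- env.search_frame(picture, thing): "xyz" ([x, y, z] in m, in world coordinates, good to about 4 mm: the middle of the surface that is visible of it).
- env.trace(picture, thing): "mask" (384x512 bool, what is visible of it).
The state is a dict: "clock": time; "joint_positions": joint angles; "qvel": joint speeds; "joint_torque": joint torques, N m; "position": TCP position; "tool_rot": TCP orientation; "force": force on the tool from outside, world axes, zero at the start; "wrist_torque": the same for the moment, N m; "opening": opening from 0.0 (shut) to 1.0 (fully open); "finger_force": force on a finger pad.
Only numpy, scipy, OpenCV 4.12 (cv2) and the standard library are available. Lean on these libraries where they do the work, as an engineer would, in place of code of your own. Each camera call takes 0.05 s, during which the arm holds its last target. There are 200 camera calls.

## Working session

There is one attempt and no reset: what is moved stays moved. The work goes in short steps, each a Python script; the robot and the scene stay as the last script left them, time stands still between calls to the robot, and variables do not carry over. Pictures are saved under pics/ and viewed, at most 14 in all, crops included, and the job is handed in when it is done.

```bash
ls; mkdir -p pics
python3 - <<'E'
from workcell import env
import cv2,numpy as np
for n in ["scene","top"]:
    f=env.grab_frame(n); cv2.imwrite(f"pics/{n}0.png",f["image"])
    print(n,f["fx"],f["fy"],f["cx"],f["cy"],f["position"],f["orientation"],[k for k in f])
    for t in ["heel_seat","lift_tan","lift_oxblood","lift_brown","top_piece","glue_jar","polish_tin","thread_spool","hammer","knife"]:
        r=env.search_frame(f,t); print(t,[(np.round(q["xyz"],3).tolist(),round(q["score"],2)) for q in r[:2]])
print(env.read_state())
E
```

```text
pics
scene 466.4810023644688 466.4810023644688 253.44071045546468 195.37440984466178 [ 1.44440031 -0.60693494  1.00704735] [51.08256791 -0.62632474 58.31526498] ['image', 'fx', 'fy', 'cx', 'cy', 'position', 'orientation', 'shot']
heel_seat [([0.607, -0.285, 0.138], 0.87)]
lift_tan [([0.492, 0.058, 0.01], 0.52)]
lift_oxblood [([0.615, 0.352, 0.016], 0.73)]
lift_brown [([0.48, 0.231, 0.012], 0.54)]
top_piece [([0.617, 0.061, 0.011], 0.55)]
glue_jar [([0.488, 0.344, 0.052], 0.67)]
polish_tin [([0.495, -0.059, 0.029], 0.53)]
thread_spool [([0.626, -0.055, 0.039], 0.61), ([0.62, 0.064, 0.01], 0.61)]
hammer [([0.46, 0.513, 0.018], 0.64)]
knife [([0.392, -0.499, 0.018], 0.61)]
top 358.9900195923405 358.9900195923405 252.70378085067452 191.5791271201086 [0.30193098 0.01412768 1.30996913] [ 10.50735045  -1.46730104 -88.80008644] ['image', 'fx', 'fy', 'cx', 'cy', 'position', 'orientation', 'shot']
heel_seat [([0.573, -0.267, 0.143], 0.62)]
lift_tan [([0.49, 0.064, 0.018], 0.54), ([0.422, 0.515, 0.026], 0.19)]
lift_oxblood [([0.613, 0.356, 0.012], 0.73)]
lift_brown [([0.474, 0.235, 0.013], 0.6)
[... 337 characters left out ...]
 0.66)]
{'clock': 1.1, 'joint_positions': array([-6.16151848e+01,  2.20422015e+01,  4.53740579e-01, -7.26355483e-04,
       -6.84124387e+01, -1.48155633e+01]), 'qvel': array([-0.00320755,  0.03541573, -0.01824543,  0.04149384, -0.03785261,
       -0.10518182]), 'joint_torque': array([-4.33758469e-04, -3.90480351e+01,  1.87624329e+01,  4.22449037e+00,
        1.55466684e-02, -2.10703894e-05]), 'position': array([ 0.14664953, -0.60753123,  0.22255032]), 'tool_rot': array([ 1.79998958e+02,  4.22892692e-04, -1.66431015e+02]), 'force': array([ 0.16512813,  0.48137756, -0.09705384]), 'wrist_torque': array([-0.00684088, -0.03446524, -0.01559867]), 'finger_force': 0.0, 'opening': 0.9953712148055375}
```

View pics/scene0.png

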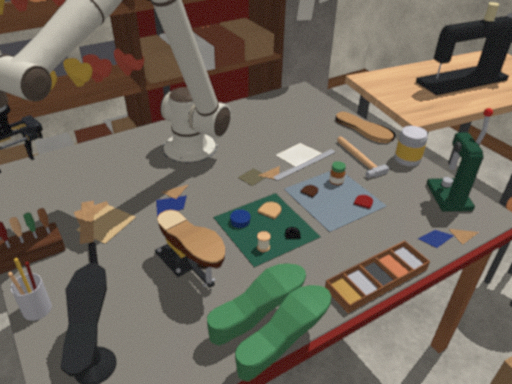

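View pics/top0.png

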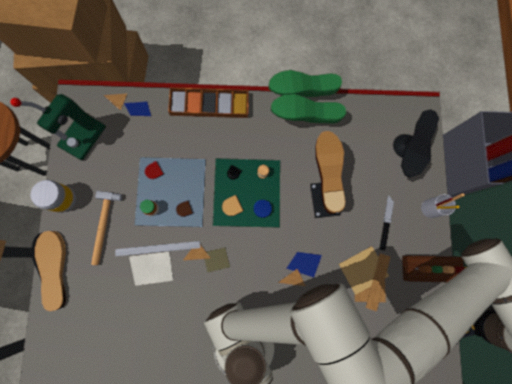

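The scene view shows the shoe at (190,235) with its heel towards the robot, and the two mats with the pieces. In the top view: tan (232,206), brown (184,209), oxblood (153,170), black (234,172), and the seat at about (333,200). Next I'll take close wrist views, rectified to the known heights.

```bash
cat > h.py <<'E'
from workcell import env
import cv2,numpy as np
from scipy.spatial.transform import Rotation as R
def project(f,P):
    p=(np.asarray(P,float)-f["position"])@R.from_euler("xyz",f["orientation"],degrees=True).as_matrix()
    x,y,z=p[...,0],-p[...,1],-p[...,2]
    r=np.hypot(x,y); k=np.arctan2(r,z)/np.maximum(r,1e-9)
    return np.stack([f["cx"]+f["fx"]*k*x,f["cy"]+f["fy"]*k*y],-1).astype(np.float32)
def rectify(f,img,c,z,half=.07,res=.0005):
    """orthographic view on plane z: image right=-y, up=+x (like top camera)"""
    n=int(2*half/res); i=(np.arange(n)+.5)*res-half
    X,Y=np.meshgrid(c[0]-i,c[1]-i,indexing="ij")
    uv=project(f,np.stack([X,Y,np.full_like(X,z)],-1))
    return cv2.remap(img,uv[...,0],uv[...,1],cv2.INTER_LINEAR),X,Y
SIZE=dict(lift_tan=(.064,.064,.032,.010),lift_oxblood=(.058,.059,.030,.010),lift_brown=(.052,.054,.028,.010),top_piece=(.046,.049,.026,.008),seat=(.068,.068,.034,.01))
def dshape(X,Y,x,y,a,w,l,s):
    c,d=np.cos(a),np.sin(a); u=(X-x)*c+(Y-y)*d; v=-(X-x)*d+(Y-y)*c
    b=l-s
    return (u<l/2)&(np.abs(v)<w/2)&((u>l/2-s)|(((u-(l/2-s))/b)**2+(v/(w/2))**2<1))
def fit(m,X,Y,name):
    w,l,s,_=SIZE[name]; x0,y0=X[m].mean(),Y[m].mean(); best=(-1,)
    from scipy.optimize import minimize
    ms=cv2.GaussianBlur(m.astype(np.float32),(0,0),2)
    def cost(p): 
        d=cv2.GaussianBlur(dshape(X,Y,p[0],p[1],p[2]*10,w,l,s).astype(np.float32),(0,0),2)
        return -np.minimum(d,ms).sum()/np.maximum(d,ms).sum()
    best=min(((cost((x0,y0,a/10)),a) for a in np.radians(range(0,360,15))))
    S=[[x0,y0,best[1]/10]]; S=np.array(S*4); S[1,0]+=.004;S[2,1]+=.004;S[3,2]+=.015
    r=minimize(cost,S[0],method="Nelder-Mead",options=dict(initial_simplex=S,maxfev=150,xatol=1e-4,fatol=1e-4))
    return r.x[0],r.x[1],np.degrees(r.x[2]*10),-r.fun
E
python3 - <<'E'
from h import *
env.goto([.50,-.27,.40],[180,0,0])
f=env.grab_frame("wrist"); print(f["position"],f["orientation"],f["fx"]); cv2.imwrite("pics/w1.png",f["image"])
r,X,Y=rectify(f,f["image"],(.55,-.28),.135,half=.15); cv2.imwrite("pics/seat1.png",r)
cat=[]
for n,c in [("lift_tan",(.49,.06)),("top_piece",(.616,.06)),("lift_brown",(.476,.233)),("lift_oxblood",(.613,.354))]:
    env.goto([c[0]-.03,c[1],.28],[180,0,0]); f=env.grab_frame("wrist")
    t=env.trace(f,n); z=.003+SIZE[n][3]
    print(n,[round(q["score"],2) for q in t[:3]],round(env.read_state()["clock"],1))
    r,X,Y=rectify(f,f["image"],c,z); cat.append(r)
    if t:
        m,_,_=rectify(f,t[0]["mask"].astype(np.uint8)*255,c,z); m=m>127
        if m.sum()<500: print("empty",m.sum()); continue
        p=fit(m,X,Y,n); print(np.round(p,4),m.sum()*.25e-6)
        w,l,s,_=SIZE[n]; d=dshape(X,Y,p[0],p[1],np.radians(p[2]),w,l,s)
        cs,_=cv2.findContours(d.astype(np.uint8),0,1); cv2.drawContours(r,cs,-1,(0,255,0),1)
cv2.imwrite("pics/pieces.png",np.vstack([np.hstack(cat[:2]),np.hstack(cat[2:])]))
E
```

```text
[ 0.5708848  -0.26961582  0.56196411] [-1.53456147e+01 -3.56216671e-02 -9.00464602e+01] 297.3186396354542
lift_tan [] 4.5
top_piece [0.81] 5.1
[6.127000e-01 6.060000e-02 3.320524e+02 9.757000e-01] 0.00201525
lift_brown [0.85] 6.1
[4.712000e-01 2.373000e-01 2.911781e+02 9.844000e-01] 0.00250425
lift_oxblood [0.68] 7.0
[  0.6099   0.3579 305.4627   0.9349] 0.0032705
```

View pics/seat1.png

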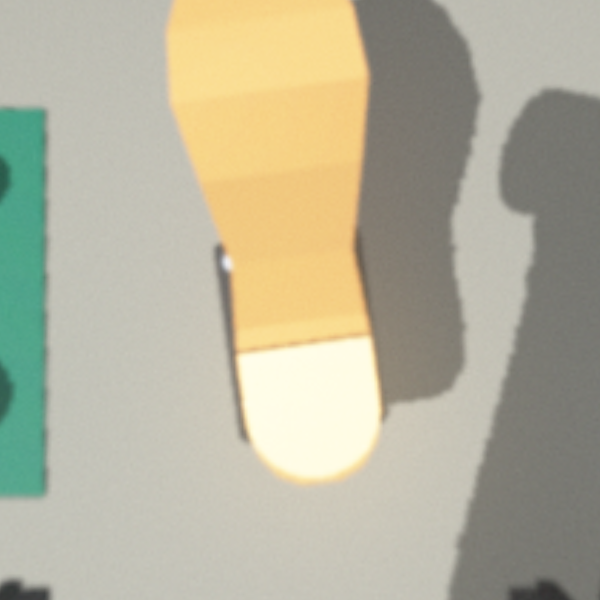

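View pics/pieces.png

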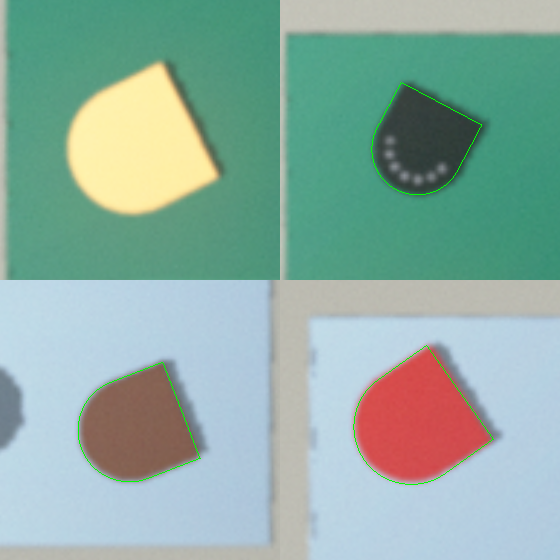

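The outlines fit well. In the seat view, the seat's front line runs from (238,352) to (372,335), so the shoe's yaw is about +7°. I'll fit the seat and the tan piece by colour from the saved rectified pictures.

Run:
```python
from h import *
def grid(c,half,res=.0005):
    n=int(2*half/res); i=(np.arange(n)+.5)*res-half
    return np.meshgrid(c[0]-i,c[1]-i,indexing="ij")
a=cv2.imread("pics/seat1.png"); m=(a[...,0]>190)&(a[...,2]>240)
nl,l,st,_=cv2.connectedComponentsWithStats(m.astype(np.uint8)); k=1+st[1:,4].argmax(); m=l==k
X,Y=grid((.55,-.28),.15); p=fit(m,X,Y,"seat"); print("seat",np.round(p,4),st[k])
for (u,v) in [(238,352),(372,335)]: print(.55+.15-.0005*(v+.5),-.28+.15-.0005*(u+.5))
b=cv2.imread("pics/pieces.png")[:280,:280]; m=(b[...,2]>220)&(b[...,2].astype(int)-b[...,0]>30)
X,Y=grid((.49,.06),.07); p=fit(m,X,Y,"lift_tan"); print("tan",np.round(p,4),m.sum()*.25e-6)
```

```text
seat [ 0.4938 -0.2862  8.5279  0.9499] [  239   338   140   140 15664]
0.52375 -0.24925000000000003
0.5322500000000001 -0.31625000000000003
tan [4.856000e-01 6.360000e-02 2.968021e+02 9.893000e-01] 0.0036162499999999997
```

```bash
cat >> h.py <<'E'
SEAT=np.array([.528,-.282]); SYAW=7.8; GRIP=dict(lift_tan=.017,lift_oxblood=.016,lift_brown=.015,top_piece=.014); UP=.0025
def look(n,c,z,back=.03,h=.28):
    env.goto([c[0]-back,c[1],h],[180,0,0]); return env.grab_frame("wrist")
def pick(n,p):
    w,l=SIZE[n][:2]; yaw=(p[2]+180)%360-180; a=np.radians(yaw); g=np.array(p[:2])+(l/2-GRIP[n])*np.array([np.cos(a),np.sin(a)])
    env.goto([*g,.10],[180,0,yaw]); env.gripper_to(min(1,(w+.02)/.087))
    hit=env.move_straight([*g,.003+UP],force_limit=8); print("down hit",hit,np.round(env.read_state()["position"],4))
    env.gripper_to(0,25); s=env.read_state(); print("width mm",s["opening"]*87,"of",w*1e3,"F",s["finger_force"])
    env.move_straight([*g,.25],rate=.2); s=env.read_state(); print("lifted",s["opening"]*87,s["finger_force"],s["clock"])
def place(n,h):
    a=np.radians(SYAW); g=SEAT-GRIP[n]*np.array([np.cos(a),np.sin(a)]); z=.135+h+UP; o=[180,0,SYAW]
    env.goto([*g,.25],o); env.move_straight([*g,z+.015]); 
    hit=env.move_straight([*g,z-.001],rate=.02,force_limit=4); s=env.read_state(); print("set hit",hit,"z err mm",(s["position"][2]-z)*1e3,s["clock"])
    env.gripper_to(min(1,(SIZE[n][0]+.016)/.087)); env.dwell(.3)
    env.move_straight([*g,.25]); s=env.read_state(); print("free",s["finger_force"],s["clock"])
def check(tag,h):
    env.goto([.50,-.27,.40],[180,0,0]); f=env.grab_frame("wrist")
    r,X,Y=rectify(f,f["image"],(.50,-.28),.135+h,half=.07); cv2.imwrite(f"pics/{tag}.png",cv2.resize(r,None,fx=2,fy=2)); return f
E
python3 - <<'E'
from h import *
pick("lift_tan",(.4856,.0636,296.8)); place("lift_tan",0); check("c1",.01)
E
```

```text
down hit True [0.4907 0.0495 0.0036]
width mm 63.93476472500368 of 64.0 F 25.576828516786918
lifted 63.753101287436394 24.995927810668945 11.2667
set hit False z err mm -0.898709548334653 14.675
free 0.0 16.5083
```

View pics/c1.png

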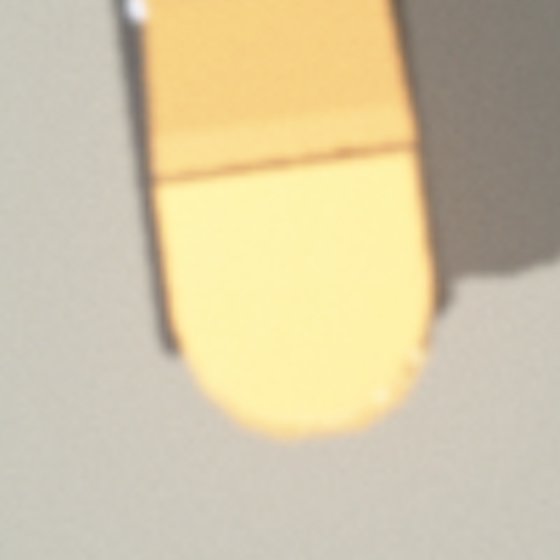

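The tan piece lies in line on the seat: its front edge follows the dark line from (155,182) to (415,148). I'll make the final pick descent slower and use the actual grasp height when placing.

Run:
```python
s=open("h.py").read()
s=s.replace("hit=env.move_straight([*g,.003+UP],force_limit=8)","env.move_straight([*g,.025]); hit=env.move_straight([*g,.003+UP],rate=.03,force_limit=8)")
open("h.py","w").write(s)
from h import *
pick("lift_oxblood",(.6099,.3579,305.5)); place("lift_oxblood",.01); check("c2",.02)
```

```text
down hit False [0.6179 0.347  0.0055]
width mm 57.56925484487301 of 58.0 F 24.730221033096313
lifted 57.82543150494464 24.734313189983368 23.3083
set hit True z err mm 0.10052534094401322 27.0333
free 0.0 28.8
```

View pics/c2.png

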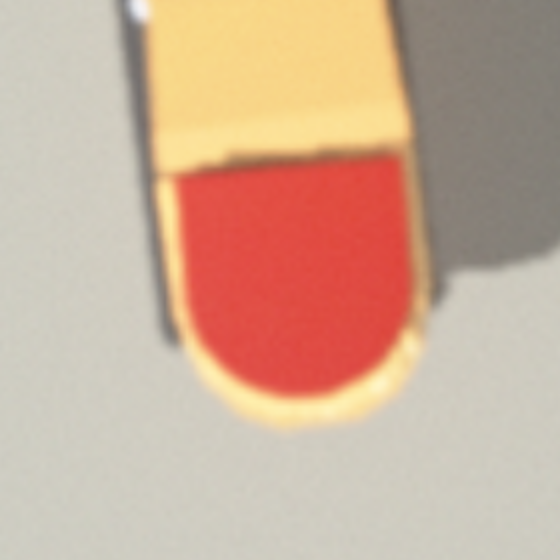

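The oxblood piece lies flat and in line on the tan one, with its front edge from (180,175) to (400,155). Next are the brown and the black pieces.

Run:
```python
from h import *
pick("lift_brown",(.4712,.2373,291.2)); place("lift_brown",.02); check("c3",.03)
```

```text
down hit False [0.4756 0.2262 0.0055]
width mm 51.657463445911375 of 52.0 F 25.000197887420654
lifted 51.39678719343247 24.999913573265076 35.2167
set hit True z err mm 0.12905667169671453 38.5833
free 0.0 40.2833
```

View pics/c3.png

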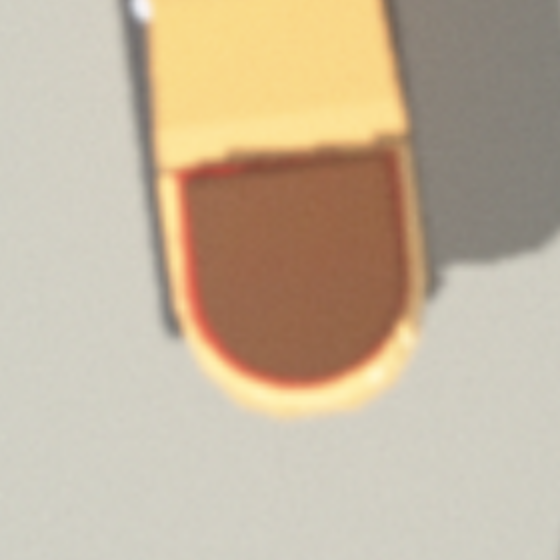

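The brown piece is in line too, with its front edge from (185,175) to (395,152). The black one goes last.

Run:
```python
from h import *
pick("top_piece",(.6127,.0606,332.05)); place("top_piece",.03); check("c4",.038)
f=env.grab_frame("scene"); u=f["image"][190:290,130:250]; cv2.imwrite("pics/s4.png",cv2.resize(u,None,fx=5,fy=5))
```

```text
down hit False [0.6221 0.0557 0.0055]
width mm 45.27142993227467 of 46.0 F 24.999677538871765
lifted 45.85007763847565 24.999618530273438 46.3
set hit True z err mm 0.10530743377601404 48.95
free 0.0 50.5833
```

View pics/c4.png

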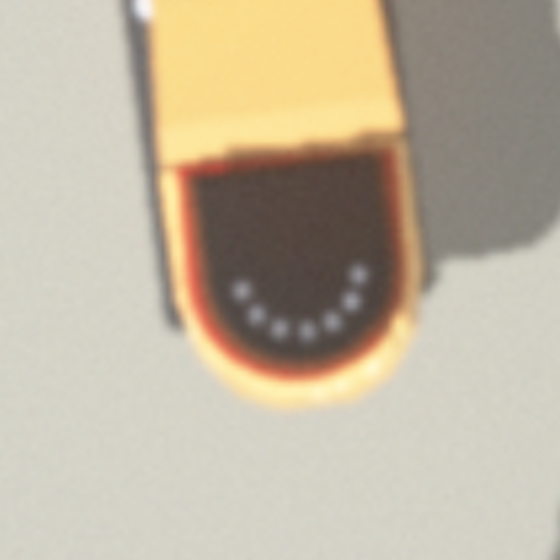

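View pics/s4.png

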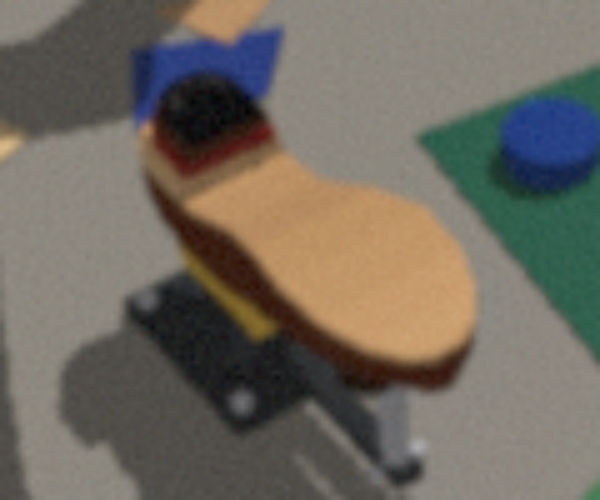

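The four pieces are stacked in order, flat and aligned: the black front edge runs from (190,170) to (390,152) in the close view, and all four layers show at (215,140) in the scene crop. I'm handing it in.

```bash
python3 -c "
from workcell import env
print(env.close_job())"
```

```text
the job is handed in; nothing more can be done
None
```

I stacked the four heel pieces on the seat in order (tan, oxblood, brown, black), flat, in line with the seat and let go, then handed the job in at about 51 s; the interface returned no verdict.

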